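# Brace the paste jar with the stop pin and unscrew its cap

## Task

Get the paste jar open: pull the steel stop pin out of the upright holder and drop it fully into the hole of the opening stand and let go of it, then unscrew the jar's tight cap (counter-clockwise from above) so that the jar's handle comes up against the pin and is braced by it. Stop turning once the threads let go, lift the cap straight off and finish while still holding it, level and centred, just above the jar's mouth (about 20 mm of air under it). Leave the jar standing in its stand, the pin in its hole and everything else on the bench where it was.

Things in the scene. Friction and masses are not known exactly. Their poses are not given: they have to be found in the camera images.
- stand: Opening stand, fixed: grey base plate with a round aluminium nest (inner diameter 69, outer 78 mm, its wall's top 50 above the bench) and beside it a square aluminium block (36 x 36, top 50 above the bench) with the pin hole. Origin: on the bench, on the nest's upright axis; +x points from the nest to the pin hole, z up.
- stand_hole (a point): Centre of the mouth of the pin hole, in the top of the stand's block, 50 mm above the bench and 75 mm from the nest's axis. The hole is round, 19 mm wide with a 3 mm chamfer and 44 mm deep (floor 6 mm above the bench).
- stand_nest (a point): Where the centre of the jar's underside rests in the nest: on the nest's axis, 8 mm above the bench, on a small pad on which the jar can turn freely.
- jar: Paste jar, 0.5 to 0.8 kg, loose in the nest with 1.5 mm play, closed by the cap: grey body 66 mm wide, 112 tall, shoulder to 124, steel neck 40 wide with its rim at 146 (all from its underside). A black loop handle sticks out along its +x axis. Origin: centre of its underside; z up. It turns with its cap until the handle meets the stop pin (handle about 0.12 rad short of the hole's direction).
- jar_handle (a point): Middle of the outer, upright part of the jar's loop handle, 88 mm from the jar's axis, 71.5 above its underside. The bar is 10 mm thick and spans 53 to 90 mm above the underside. At the start it stands 0.45 to 0.8 rad clockwise (seen from above) of the pin hole, so turning counter-clockwise brings it to the pin.
- jar_mouth (a point): Centre of the jar's mouth: on its axis at the neck's rim, 146 mm above its underside (154 above the bench).
- cap: Round ribbed grey screw cap, 61 mm wide, 24 tall, 50 g. Origin: centre of its lower edge; z up. Closed, the lower edge is 138 mm above the bench, 16 below the mouth's rim. Yaw of cap minus yaw of jar is 0.21 to 0.38 rad when closed. Turned counter-clockwise on the jar it rises 2 mm and comes free when that difference is 1.32 to 1.90 rad (1.6 is best); beyond, it meets the next thread.
- cap_top (a point): Centre of the cap's top, 24 mm above its lower edge. Three inner lugs hook under three thread lugs of the neck; a sprung seal pushes the cap up (10 to 18 N) and makes it tight (roughly 0.4 N m). Pulled before the threads let go, it lifts the jar with it. Once free, it must rise some 16 mm to clear the rim.
- holder: Wooden block, fixed, 46 (x) x 166 (y) x 60 mm tall, with three upright holes of 18 mm, 54 deep, in a row along its y axis, 55 mm apart, the middle one at its centre. Origin: centre of its underside. In the holes stand, in any order, the stop pin, a marker and a nut driver.
- pin: Stop pin: plain steel, shaft 14 mm thick with a tapered foot, and a round head 22 mm wide and 19 tall at the top; 116 mm long, 0.15 kg. Origin: centre of its foot; z along the shaft towards the head. In the holder its head's top is 122 mm above the bench; it is the same when it is fully down in the stand's hole.
- pin_head (a point): Centre of the pin's head, 106 mm above its foot: the place to grip.
- marker: Marker pen, white with a black cap on top, 16 mm thick, 135 long, upright in the holder. Origin: centre of its foot. Leave alone.
- nutdriver: Nut driver, dark 14 mm shaft, black handle 26 mm thick on top, 158 long, upright in the holder. Origin: centre of its foot. Leave alone.
- tape_roll: Cardboard tape roll lying flat, 90 mm wide, 48 tall. Origin: centre of its underside. Leave alone.
- small_carton: Closed carton, 100 x 140 x 60 mm. Origin: centre of its underside. Leave alone.
- stapler: Black stapler, 35 x 130 x 44 mm. Origin: centre of its underside. Leave alone.
- mug: White mug, 80 mm wide, 95 tall. Origin: centre of its underside. Leave alone.
- spare_tin: Closed tin, 68 mm wide, 90 tall. Origin: centre of its underside. Leave alone.
Not all that is in view belongs to the job. Of the things that look like the cap, the smallest one is meant.

How it is judged:
By the outcome, as a careful person would: the job done as asked, in the order asked, and still so for the second after the job is handed in, while the arm keeps its last pose, push and grip.
It also fails if it takes over 58 s, if anything falls off the work surface, if the arm or the gripper's body presses on something with over 40 N, if the wrist force passes 120 N, or if a joint passes its speed limit or range.

## Robot

A 6-joint arm with a two-finger parallel gripper is mounted at the origin on the work surface. World frame = base frame: x ahead of the robot, y to its left, z up, the work surface at z = 0. Lengths are in m, angles in rad, forces in N, time in s.
With the tool pointing down it reaches from about 0.35 to 0.875 m from the base axis. Payload 4.2 kg.
Tool frame: the origin (TCP) lies between the finger pads; the fingertips stand 25 mm ahead of it and the grasp point (between the pads) lies 6 mm ahead of it; z points along the fingers, x is the direction in which the jaws open and shut, and the axes are right-handed (so a half turn about z gives the same grasp; the last joint's range is limited). The gripper opens to 87 mm and grips with 3 to 60 N. Pads are 19 mm wide; open, the fingers measure 117 mm over their backs; the gripper's body (75 mm by 190 mm) begins 51 mm behind the grasp point.
Start: joints at [0.259, 0.385, 0.008, 0, -1.194, -0.259], TCP at [0.625, 0, 0.248] pointing down, gripper open.
Joint ranges: [-3.14, 3.14], [-1.21, 2.06], [-1.07, 1.41], [-3.16, 2.05], [-2.99, -0.16], [-3.1, 3.1]. Speed limits (rad/s): [2.79, 2.79, 3.14, 3.14, 3.14, 3.14].

## Interface

Orientations are given as [roll, pitch, yaw] about the fixed x, y, z axes, in that order (R = Rz(yaw) Ry(pitch) Rx(roll)).
In Python, from station import sensors, viewer, r gives the robot as it stands. The module is installed in compiled form; this text tells all that it offers.
- The arm moves only by the tool jog_arm, never from a script. Its argument "moves" is a list of rows, each a list of 5 numbers: the shift along the world's x, y, z in mm, then the turn about the world's z in rad, then the opening in per cent of the stroke, from 0 (shut) to 100 (fully open). A call has 1 to 10 rows; each row shifts and turns the commanded pose from where the row before left it; what a row does not reach is not made up. A row lasts 1/12 s, in which the tool goes at most 41.7 mm and 7.16 degrees, less where a joint would pass 70% of its speed; a pose out of reach is approached as far as the arm can. A call with a gripper value outside its range is refused whole. The fingers move at their own pace and stop on an object; "newtons" is the grip in N (left out, the last holds). Time passes only in rows, so rows that do not move let the fingers close. It gives the time, the measured TCP pose, the force and the opening at its end, in the units of the state.
- sensors.observe(): the state, without advancing time (a new reading comes with each control period).
- viewer.grab_frame(name): name is "scene" or "side" or "wrist"; returns a dict with "color" (480x640x3 uint8, red, green, blue), "depth" (480x640 float32, m along the optical axis (not along the pixel's ray), 0 where there is no reading), "mtx" (3x3 intrinsics, pixels), "k1" (the pictures are not rectified: a ray, as slopes to the right and down, at radius r is drawn at 1 + k1 r^2 times it, then the intrinsics apply), "extrinsics" (4x4, takes a point from world to camera coordinates). Camera axes: x right, y up, looking along -z (the intrinsics and any distortion apply to the point x, -y, -z); pixel columns grow to the right and rows downward; lengths in m; the calibration is good to about 2 mm. A picture is of the moment at which its call begins.
- r.job_done(): hands the job in, once; it reports no verdict.
The state is a dict: "clock": time; "joint_pos": joint angles; "qd": joint speeds; "joint_efforts": joint torques, N m; "ee_pos": TCP position; "orientation": TCP orientation; "wrist_force": force on the tool from outside, world axes, zero at the start; "ft_torque": the same for the moment, N m; "width": finger opening in m.
Only numpy, scipy, OpenCV 4.12 (cv2) and the standard library are available. Lean on these libraries where they do the work, as an engineer would, in place of code of your own. Each camera call takes 0.05 s, during which the arm holds its last target.

## Working session

There is one attempt and no reset: what is moved stays moved. The work goes in short steps, Python scripts to look and compute and a tool call to move; the robot and the scene stay as the last step left them, time stands still between calls to the robot, and variables do not carry over. Pictures are saved under pics/ and viewed, and the job is handed in when it is done.

Besides the shell and the picture viewer there is one more tool, called as name([rows], argument=value, ...), one row to a line, values as JSON. jog_arm: Moves the arm, as the interface text tells. Its arguments: {"type":"object","properties":{"moves":{"type":"array","items":{"type":"array","items":{"type":"number"}}},"newtons":{"type":"number"}},"required":["moves"]}

```bash
mkdir -p pics
cat > h.py <<'E'
import numpy as np, cv2
from station import sensors, viewer, r
def grab(n,save=None):
    f=viewer.grab_frame(n)
    if save: cv2.imwrite('pics/'+save+'.png',f['color'][:,:,::-1])
    np.savez(''+(save or n)+'.npz',**f)
    return f
def load(s): return dict(np.load(''+s+'.npz'))
def rays(f,uv):
    K=f['mtx'];k=float(f['k1']);uv=np.atleast_2d(np.array(uv,float))
    s=cv2.undistortPoints(uv.reshape(-1,1,2),K,np.array([k,0,0,0,0.])).reshape(-1,2)
    d=np.c_[s[:,0],-s[:,1],-np.ones(len(s))]
    E=f['extrinsics'];R=E[:3,:3];t=E[:3,3]
    return -R.T@t, d@R
def onplane(f,uv,z):
    o,d=rays(f,uv); return o+d*((z-o[2])/d[:,2])[:,None]
def pts(f,uv):
    uv=np.atleast_2d(np.array(uv)); o,d=rays(f,uv)
    dep=f['depth'][uv[:,1].astype(int),uv[:,0].astype(int)]
    return o+d*dep[:,None]
def proj(f,P):
    P=np.atleast_2d(P);E=f['extrinsics'];c=P@E[:3,:3].T+E[:3,3]
    s=np.c_[c[:,0]/-c[:,2],-c[:,1]/-c[:,2]];r2=(s**2).sum(1)
    s=s*(1+float(f['k1'])*r2)[:,None]
    K=f['mtx'];return np.c_[K[0,0]*s[:,0]+K[0,2],K[1,1]*s[:,1]+K[1,2]]
def cloud(f):
    v,u=np.mgrid[0:480,0:640];uv=np.c_[u.ravel(),v.ravel()]
    P=pts(f,uv).reshape(480,640,3);P[f['depth']==0]=np.nan
    return P
E
python3 - <<'E'
from h import *
np.set_printoptions(precision=4,suppress=True)
for n in ['scene','side','wrist']:
    f=grab(n,n+'0');o,_=rays(f,[[320,240]]);print(n,o,f['k1'],f['mtx'][0,0])
print(sensors.observe())
E
```

```text
scene [ 1.1578 -0.1702  1.0812] -0.1642421893727884 563.136175809449
side [0.1825 0.8159 0.8525] -0.16155153790377144 544.0231269857253
wrist [ 0.625  -0.0655  0.3834] -0.05409428304618175 409.8893177923799
{'clock': 0.15, 'joint_pos': array([ 0.2586,  0.3854,  0.0069, -0.0003, -1.194 , -0.2586]), 'qd': array([ 0.0015, -0.0022,  0.0033,  0.0019, -0.001 ,  0.0012]), 'joint_efforts': array([  0.0004, -39.1052,  18.7588,   4.2224,   0.0124,  -0.0001]), 'ee_pos': array([0.6246, 0.    , 0.2467]), 'orientation': array([-3.1415, -0.0017,  3.1415]), 'wrist_force': array([ 0.1953, -0.8033,  0.1629]), 'ft_torque': array([0.018 , 0.0336, 0.0087]), 'width': 0.08716241116950553}
```

View pics/scene0.png

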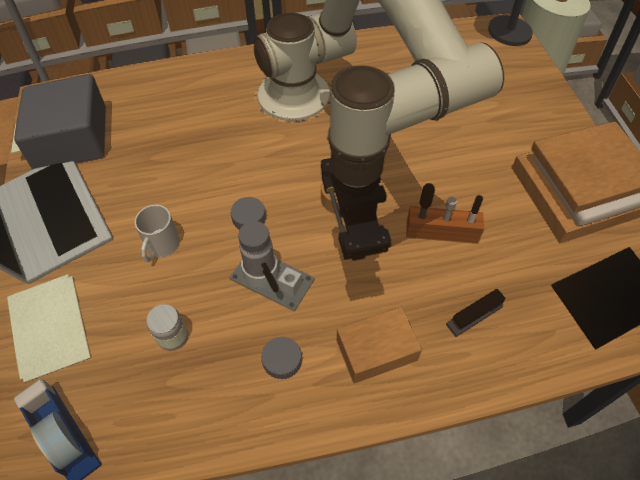

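View pics/side0.png

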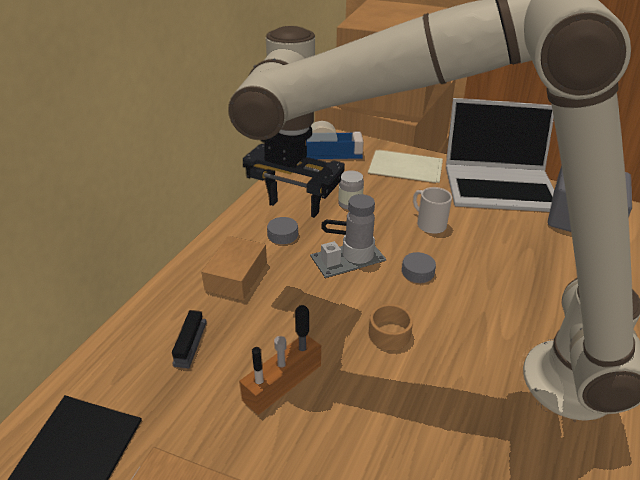

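View pics/wrist0.png

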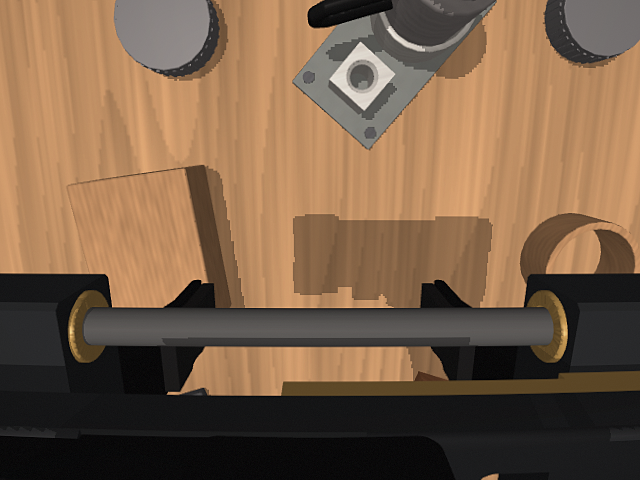

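The scene view shows the jar with its cap at about (256,236) and the stand block at about (290,277). The holder is at (445,224), with the pin in the middle at (451,203). The side view agrees, with the pin at (281,350) and the cap at (361,204). Next I measure positions.

Run:
```python
from h import *
np.set_printoptions(precision=4,suppress=True)
for n,boxes in [('scene0',dict(pin=(440,190,462,224),cap=(236,215,275,262),block=(276,262,304,295),holder=(400,180,490,245),handle=(255,255,282,295))),
                ('side0',dict(pin=(270,330,290,370),cap=(340,190,382,225),block=(316,240,345,270),holder=(235,300,325,415),handle=(318,215,350,238)))]:
    f=load(n);P=cloud(f);vv,uu=np.mgrid[0:480,0:640]
    for k,(a,b,c,d) in boxes.items():
        m=(uu>=a)&(uu<c)&(vv>=b)&(vv<d)
        lo,hi={'pin':(.115,.128),'cap':(.157,.167),'block':(.046,.054),'holder':(.056,.064),'handle':(.085,.105)}[k]
        m&=(P[...,2]>lo)&(P[...,2]<hi)
        q=P[m]
        if len(q)<5: print(n,k,len(q));continue
        xy=q[:,:2].astype(np.float32)
        rc=cv2.minAreaRect(xy*1000);ci=cv2.minEnclosingCircle(xy*1000)
        print(n,k,len(q),'mean',q.mean(0),'rect',np.round(rc[0],1),np.round(rc[1],1),round(rc[2],1),'circ',np.round(ci[0],1),round(ci[1],1), 'px',uu[m].mean(),vv[m].mean())
```

```text
scene0 pin 81 mean [0.5227 0.2474 0.1223] rect [521.  248.3] [19.5 23.6] 68.2 circ [521.3 247.4] 12.6 px 451.2345679012346 201.34567901234567
scene0 cap 654 mean [ 0.5427 -0.1761  0.1625] rect [ 541.9 -176.1] [59.9 60. ] 22.7 circ [ 541.8 -175.9] 31.1 px 253.37461773700306 234.29051987767585
scene0 block 234 mean [ 0.5886 -0.12    0.0499] rect [ 580.8 -128.8] [64.6 39. ] 47.5 circ [ 579.9 -128.1] 36.7 px 288.8205128205128 276.9017094017094
scene0 holder 1077 mean [0.5238 0.2451 0.0604] rect [521.3 248.3] [166.8  51.1] 71.9 circ [521.8 247.7] 85.2 px 445.1662024141133 218.50974930362116
scene0 handle 224 mean [ 0.591  -0.1617  0.0955] rect [ 590.8 -149.7] [68.  47.1] 27.9 circ [ 591.1 -149.5] 40.8 px 267.5 270.88839285714283
side0 pin 127 mean [0.5229 0.2534 0.1224] rect [523.5 252.6] [19.9 23.7] 28.5 circ [524.2 252.3] 12.6 px 279.503937007874 341.48818897637796
side0 cap 349 mean [ 0.5406 -0.17    0.1633] rect [ 542.3 -173.1] [59.4 61.3] 41.2 circ [ 539.8 -173.4] 32.6 px 361.2865329512894 202.02292263610315
side0 block 157 mean [ 0.5899 -0.1164  0.0508] rect [ 584.4 -125.2] [59.6 41.3] 49.0 circ [ 582.9 -122.9] 33.1 px 330.9936305732484 247.48407643312103
side0 holder 1477 mean [0.5221 0.259  0.061 ] rect [523.9 251. ] [168.6  49.9] 72.0 circ [524.2 250.9] 86.7 px 279.2728503723764 366.24102911306704
side0 handle 135 mean [ 0.594  -0.1538  0.0956] rect [ 594.4 -154.4] [74.1 24.8] 2.3 circ [ 594.2 -148.2] 37.6 px 336.43703703703704 223.54814814814816
```

Run:
```python
import cv2
a=cv2.imread('pics/scene0.png');b=cv2.imread('pics/side0.png')
c=cv2.resize(a[170:310,220:500],None,fx=2.8,fy=2.8,interpolation=cv2.INTER_CUBIC);cv2.imwrite('pics/z1.png',c)
c=cv2.resize(b[180:420,230:400],None,fx=2.5,fy=2.5,interpolation=cv2.INTER_CUBIC);cv2.imwrite('pics/z2.png',c)
```

```text
(no output)
```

View pics/z1.png

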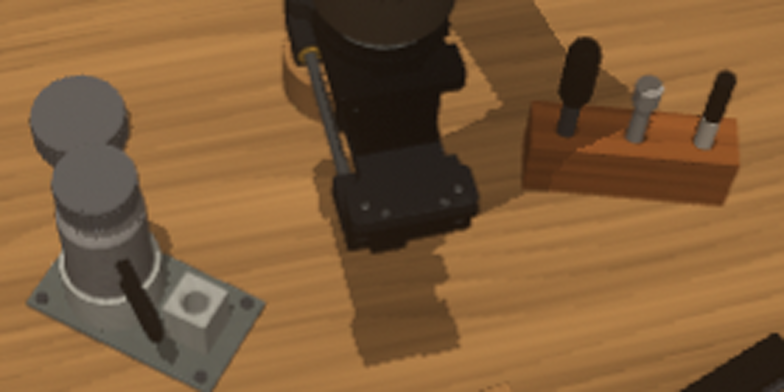

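View pics/z2.png

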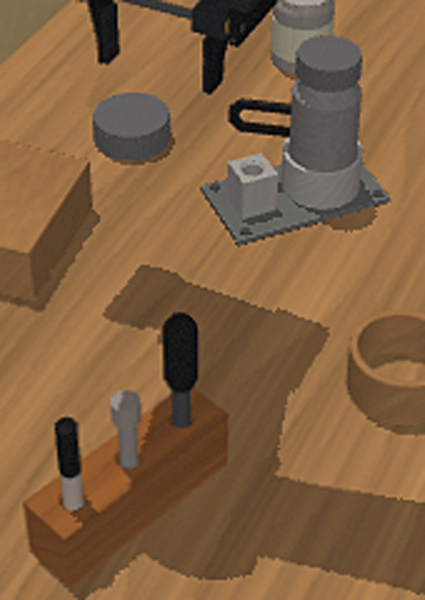

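Run:
```python
from h import *
np.set_printoptions(precision=4,suppress=True)
# block top & hole by brightness
for n,(a,b,c,d) in [('scene0',(276,260,306,295)),('side0',(316,240,345,270)),('wrist0',(320,35,400,115))]:
    f=load(n);g=cv2.cvtColor(f['color'],cv2.COLOR_RGB2GRAY)
    P=cloud(f);m=np.zeros((480,640),np.uint8)
    m[b:d,a:c]=((np.abs(P[b:d,a:c,2]-.05)<.006)&(g[b:d,a:c]>(0)))
    g2=(g>165).astype(np.uint8)*0;g2[b:d,a:c]=(g[b:d,a:c]>150)
    cs,_=cv2.findContours(g2,cv2.RETR_EXTERNAL,cv2.CHAIN_APPROX_NONE)
    k=max(cs,key=cv2.contourArea);
    w=onplane(f,k.reshape(-1,2),.05)[:,:2].astype(np.float32)*1000
    rc=cv2.minAreaRect(w);print(n,'block',np.round(rc[0],1),np.round(rc[1],1),round(rc[2],1),cv2.contourArea(k),'center px',cv2.boundingRect(k))
    if n=='wrist0':
        print(g[45:110:4,325:400:4])
```

```text
scene0 block [ 588.6 -119.1] [33.3 33.9] 49.1 202.0 center px (279, 268, 22, 18)
side0 block [ 592.3 -119.7] [34.4 34.2] 50.5 109.0 center px (322, 241, 19, 12)
wrist0 block [ 590.5 -116.5] [36.3 36.4] 49.5 2260.0 center px (329, 42, 66, 68)
[[128 129 135  84  84  85  86  85 204 211  92  86  86  87  83  85  86  87
   83]
 [128 127  85  86  87  86  86 137 205 208 208 103  87  86  83  84  83  85
   85]
 [123  84  86  87  87  85  92 214 216 217 216 213 152 131 132 132  80  84
   85]
 [131  78  86  84  85  75 223 216 218 218 212 208 208 190 130 130 131 107
   82]
 [130 132 121 121 118 229 216 205 110 143 146 165 210 204 191 131 130 131
  127]
 [132 132 130 129 219 214 207 140 108  76  91 156 152 213 210 202 129 130
  131]
 [133 133 131 180 216 214 119  75  81  82  80  83 170 216 211 212 212 130
  130]
 [132 132 144 212 216 224 157  80  85  80  81  90 123 164 212 209 206 211
  129]
 [131 127 222 218 220 222 138  85  88  87  84  94 105 164 205 207 214 124
  128]
 [133  79 231 218 218 222 157  85  87 119 138  94 150 188 214 212 148 130
  127]
 [131  82  81 224 217 214 147  89  80 132 132  93 182 216 216 183  86 133
  130]
 [129 131  85  83 211 222 223 168 167 142 165 184 213 209 208  84  88  87
  136]
 [130 131 132  84  85 200 220 219 215 197 207 214 212 222  82  87  86 135
  131]
 [132 130 130 134  85  85 160 217 214 215 214 212 214  77  86  88 108 131
  131]
 [132 130 130 132 133  82  85 133 214 211 211 217  87  86  86  86 130 129
  129]
 [132 131 130 131 132 133  81  86 107 219 216 113  87  87  83 132 130 129
  129]
 [138 131 132 132 133 131 131  89  86  80 153  87  88  84 128 128 129 129
  129]]
```

The zooms show the pin (grey head) in the middle hole and the handle clockwise of the block. My estimates in mm:

| Item | Estimate |
|---|---|
| Pin | (522.5, 250) |
| Holder yaw | −18° |
| Hole | (590.5, −118.5) |
| Nest axis | (542, −174.5), so hole distance 74 (75 expected) |

I'll move above the pin.

jog_arm([
  [-10, 25, 0, -0.03, 100],
  [-10, 25, 0, -0.03, 100],
  [-10, 25, 0, -0.03, 100],
  [-10, 25, 0, -0.03, 100],
  [-10, 25, 0, -0.03, 100],
  [-10, 25, 0, -0.03, 100],
  [-10, 25, 0, -0.03, 100],
  [-10, 25, 0, -0.03, 100],
  [-10, 25, 0, -0.03, 100],
  [-12, 25, 0, -0.04, 100],
], newtons=30)

```text
clock: 0.98
ee_pos: [0.5223, 0.2511, 0.2472]
orientation: [-3.141, -0.0, 2.83]
wrist_force: [0.2, 0.7, 0.2]
width: 0.0865
```

Run:
```python
from h import *
for n in ['side','scene','wrist']: f=grab(n,n+'1')
print(sensors.observe())
a=cv2.imread('pics/side1.png');b=cv2.imread('pics/scene1.png')
a=cv2.resize(a[220:440,180:400],(400,400));b=cv2.resize(b[90:270,360:540],(400,400))
cv2.imwrite('pics/z3.png',np.hstack([a,b]))
```

```text
{'clock': 1.1333, 'joint_pos': array([ 7.28038749e-01,  3.08147229e-01, -1.07175553e-01, -1.94145121e-04,
       -1.15612944e+00, -1.03473662e+00]), 'qd': array([-0.04034342, -0.00052735, -0.00209294,  0.00644597, -0.00427384,
        0.01448551]), 'joint_efforts': array([ 8.43174923e-01, -3.47583783e+01,  1.84733927e+01,  4.08868611e+00,
       -1.95602310e-02, -9.29772458e-02]), 'ee_pos': array([0.52214428, 0.25143097, 0.24721118]), 'orientation': array([-3.14111949e+00, -4.87724968e-04,  2.83481639e+00]), 'wrist_force': array([ 0.66904219, -0.30477142, -0.37924882]), 'ft_torque': array([-0.02454128,  0.02284841, -0.00864246]), 'width': 0.08695172598384493}
```

View pics/z3.png

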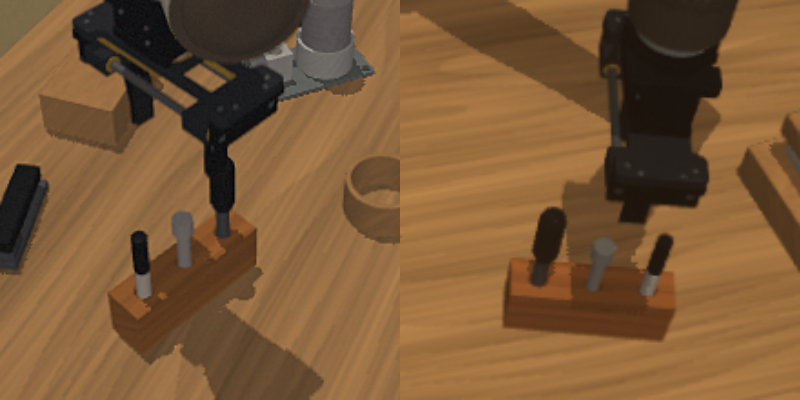

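View pics/scene1.png

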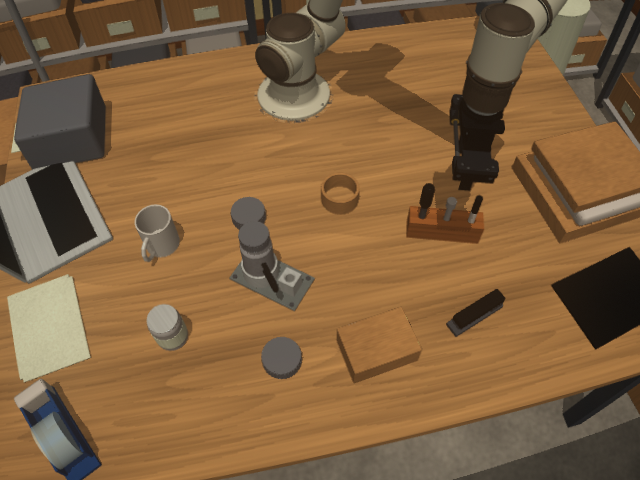

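The gripper is above the pin. In the scene view the pin head is at (451,203) with a neighbour on each side, and the jaws are set across the row. I'll go down and grip.

jog_arm([
  [0, -1, -16, 0, 100],
  [0, 0, -16, 0, 100],
  [0, 0, -16, 0, 100],
  [0, 0, -16, 0, 100],
  [0, 0, -16, 0, 100],
  [0, 0, -16, 0, 100],
  [0, 0, -16, 0, 100],
  [0, 0, -13, 0, 100],
  [0, 0, 0, 0, 100],
], newtons=30)

```text
clock: 1.88
ee_pos: [0.5217, 0.2469, 0.1194]
orientation: [-3.136, -0.004, 2.83]
wrist_force: [1.0, -0.2, -0.2]
width: 0.0871
```

Run:
```python
from h import *
for n in ['side','scene']: f=grab(n,n+'2')
a=cv2.imread('pics/side2.png');b=cv2.imread('pics/scene2.png')
a=cv2.resize(a[260:420,200:360],(400,400));b=cv2.resize(b[130:270,370:510],(400,400))
cv2.imwrite('pics/z4.png',np.hstack([a,b]))
```

```text
(no output)
```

View pics/z4.png

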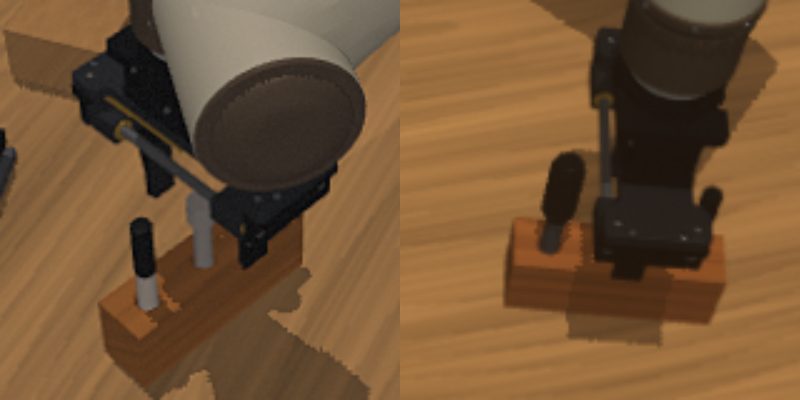

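The pin stands between the open fingers, seen on the left at about (200,230), and both neighbours are clear. I'll close.

jog_arm([
  [0, 0, 0, 0, 20],
  [0, 0, 0, 0, 0],
  [0, 0, 0, 0, 0],
  [0, 0, 0, 0, 0],
  [0, 0, 0, 0, 0],
  [0, 0, 0, 0, 0],
  [0, 0, 0, 0, 0],
  [0, 0, 0, 0, 0],
], newtons=35)

```text
clock: 2.65
ee_pos: [0.523, 0.249, 0.1226]
orientation: [3.142, 0.0, 2.832]
wrist_force: [-0.4, 0.1, 0.2]
width: 0.0413
```

jog_arm([
  [0, 0, 0, 0, 0],
  [0, 0, 0, 0, 0],
  [0, 0, 0, 0, 0],
  [0, 0, 0, 0, 0],
  [0, 0, 0, 0, 0],
  [0, 0, 0, 0, 0],
])

```text
clock: 3.15
ee_pos: [0.5229, 0.249, 0.1225]
orientation: [-3.142, -0.0, 2.832]
wrist_force: [-0.7, 0.2, 0.1]
width: 0.0202
```

jog_arm([
  [0, 0, 8, 0, 0],
  [0, 0, 16, 0, 0],
  [0, 0, 20, 0, 0],
  [0, 0, 20, 0, 0],
  [0, 0, 20, 0, 0],
  [0, 0, 20, 0, 0],
  [0, 0, 20, 0, 0],
  [0, 0, 20, 0, 0],
  [0, 0, 20, 0, 0],
  [0, 0, 11, 0, 0],
])

```text
clock: 3.98
ee_pos: [0.5234, 0.2491, 0.3006]
orientation: [3.139, 0.003, 2.832]
wrist_force: [-0.4, 0.6, -2.0]
width: 0.0204
```

Run:
```python
from h import *
for n in ['side','scene']: f=grab(n,n+'3')
s=sensors.observe();print(s['width'],s['ee_pos'],s['wrist_force'])
a=cv2.imread('pics/side3.png');b=cv2.imread('pics/scene3.png')
a=cv2.resize(a[200:400,200:400],(400,400));b=cv2.resize(b[80:260,370:550],(400,400))
cv2.imwrite('pics/z5.png',np.hstack([a,b]))
```

```text
0.020476945187310597 [0.52369612 0.24944421 0.30040788] [-0.26381048  0.49270378 -1.22094426]
```

View pics/z5.png

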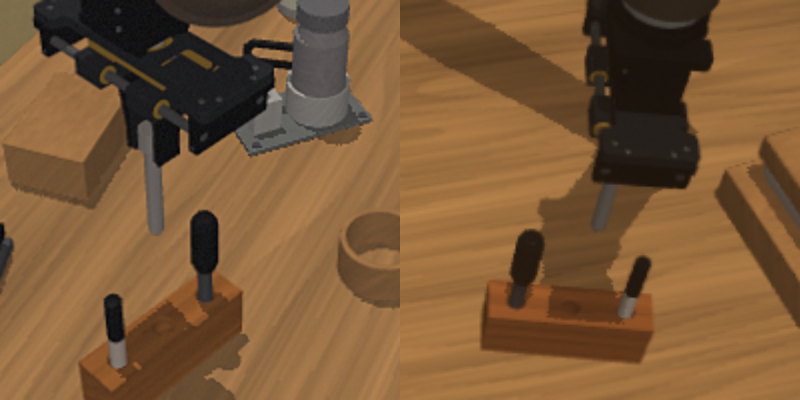

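The pin is out of the holder and in the gripper. Before travelling I'll check its axis in both views.

```bash
cat >> h.py <<'E'
def pinaxis(n,box):
    "centre column pts of grey pin shaft in box (u0,v0,u1,v1): per row mean of grey pixels"
    f=load(n);c=f['color'].astype(int);hsv=cv2.cvtColor(f['color'],cv2.COLOR_RGB2HSV)
    m=(hsv[...,1]<60)&(hsv[...,2]>75)
    u0,v0,u1,v1=box;out=[]
    for v in range(v0,v1):
        u=np.flatnonzero(m[v,u0:u1])+u0
        if len(u)>3: out.append((u.mean(),v,len(u),u.min(),u.max()))
    return f,np.array(out)
E
python3 - <<'E'
from h import *
np.set_printoptions(precision=1,suppress=True)
T=sensors.observe()['ee_pos']
for n,box in [('side3',(262,255,290,325)),('scene3',(448,155,480,190))]:
    f,o=pinaxis(n,box);print(n,o[::4])
    print('expected',proj(f,[[T[0],T[1],T[2]-.006-d] for d in (0.02,.04,.06,.08,.11)]))
E
```

```text
side3 [[272.  261.    5.  270.  274. ]
 [272.  265.    7.  269.  275. ]
 [272.  269.    7.  269.  275. ]
 [272.  273.    7.  269.  275. ]
 [273.5 277.    4.  272.  275. ]
 [274.  281.    5.  272.  276. ]
 [276.5 285.    8.  273.  280. ]
 [276.5 289.    8.  273.  280. ]
 [276.5 293.    8.  273.  280. ]
 [276.5 297.    8.  273.  280. ]
 [277.  301.    7.  274.  280. ]
 [277.5 305.    8.  274.  281. ]
 [277.  309.    7.  274.  280. ]
 [277.5 313.    8.  274.  281. ]]
expected [[276.8 275.9]
 [277.2 285.1]
 [277.7 294.1]
 [278.2 302.8]
 [278.8 315.4]]
scene3 [[464.5 163.    4.  463.  466. ]
 [463.5 167.    4.  462.  465. ]
 [462.5 171.    4.  461.  464. ]
 [460.5 175.    4.  459.  462. ]
 [459.5 179.    4.  458.  461. ]]
expected [[467.  154.3]
 [464.9 161.1]
 [462.8 167.7]
 [460.8 174.2]
 [457.9 183.5]]
```

jog_arm([
  [2, -12, 0, -0.02, 0],
  [4, -24, 0, -0.04, 0],
  [6, -33, 0, -0.05, 0],
  [6, -33, 0, -0.05, 0],
  [6, -33, 0, -0.05, 0],
  [6, -33, 0, -0.05, 0],
  [6, -33, 0, -0.05, 0],
  [6, -33, 0, -0.05, 0],
  [6, -33, 0, -0.04, 0],
  [6, -33, 0, 0, 0],
])

```text
clock: 4.92
ee_pos: [0.5759, -0.0532, 0.2959]
orientation: [-3.139, -0.003, 2.429]
wrist_force: [0.0, 0.8, -1.6]
width: 0.0204
```

jog_arm([
  [6, -32, 0, 0, 0],
  [5, -24, 0, 0, 0],
  [2, -12, 0, 0, 0],
  [0, 0, 0, 0, 0],
  [0, 0, 0, 0, 0],
  [0, 0, 0, 0, 0],
])

```text
clock: 5.42
ee_pos: [0.5895, -0.1185, 0.2968]
orientation: [-3.141, -0.001, 2.432]
wrist_force: [-0.3, 0.6, -1.8]
width: 0.0203
```

Run:
```python
from h import *
for n in ['side','scene','wrist']: f=grab(n,n+'4')
s=sensors.observe();print(s['width'],s['ee_pos'],s['orientation'],s['wrist_force'],s['joint_pos'])
a=cv2.imread('pics/side4.png');b=cv2.imread('pics/scene4.png')
a=cv2.resize(a[120:290,250:420],(400,400));b=cv2.resize(b[150:320,200:370],(400,400))
cv2.imwrite('pics/z6.png',np.hstack([a,b]))
```

```text
0.020248441612330758 [ 0.58981293 -0.11793255  0.29753475] [ 3.14157048e+00 -2.49004201e-04  2.43305476e+00] [ 0.24398228  0.19116292 -0.74570495] [ 7.14643650e-02  3.15281160e-01  3.01917624e-02 -1.98903294e-04
 -1.28586836e+00 -7.79946341e-01]
```

View pics/z6.png

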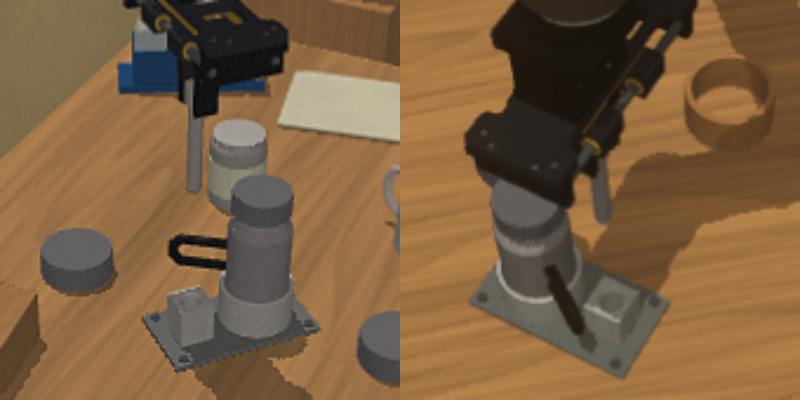

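View pics/wrist4.png

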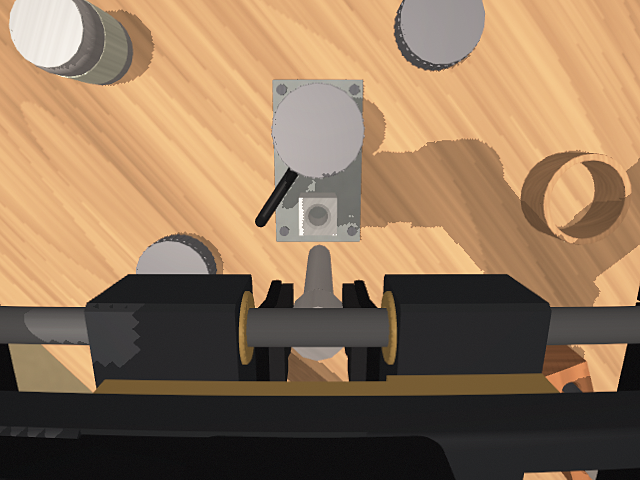

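Run:
```python
from h import *
np.set_printoptions(precision=1,suppress=True)
T=sensors.observe()['ee_pos'];zf=T[2]-.1165
f=load('wrist4');c=f['color'];hsv=cv2.cvtColor(c,cv2.COLOR_RGB2HSV)
P=cloud(f)
# cap top by depth
vv,uu=np.mgrid[0:480,0:640]
def rep(nm,m,z):
    cs,_=cv2.findContours(m.astype(np.uint8),cv2.RETR_EXTERNAL,cv2.CHAIN_APPROX_NONE);k=max(cs,key=cv2.contourArea)
    w=onplane(f,k.reshape(-1,2)+0.0,z)[:,:2].astype(np.float32)*1000
    rc=cv2.minAreaRect(w);ci=cv2.minEnclosingCircle(w);el=cv2.fitEllipse(w)
    print(nm,'rect',np.array(rc[0]),np.array(rc[1]),round(rc[2],1),'ell',np.array(el[0]),np.array(el[1]),'circ',np.array(ci[0]),round(ci[1],1))
box=lambda a,b,c,d:(uu>=a)&(uu<c)&(vv>=b)&(vv<d)
rep('cap',box(262,72,374,185)&(np.abs(P[...,2]-.162)<.008),.162)
rep('block',box(290,190,350,242)&(np.abs(P[...,2]-.05)<.006),.05)
g=cv2.cvtColor(c,cv2.COLOR_RGB2GRAY)
rep('holedark',box(303,200,333,232)&(g<115),.05)
rep('pinhead..foot',box(300,240,336,266)&(P[...,2]>.15),zf)
print('handle pts',P[box(250,165,300,230)&(P[...,2]>.085)&(P[...,2]<.106)&(g<60)].mean(0)*1000)
hp=P[box(250,165,300,230)&(P[...,2]>.085)&(P[...,2]<.106)&(g<60)][:,:2]
l=cv2.fitLine(hp.astype(np.float32),cv2.DIST_L2,0,.001,.001).ravel();print('handle dir',np.degrees(np.arctan2(l[1],l[0])),'rc',cv2.minAreaRect((hp*1000).astype(np.float32)))
cv2.imwrite('pics/z7.png',cv2.resize(c[60:270,230:400,::-1],None,fx=2.8,fy=2.8,interpolation=cv2.INTER_CUBIC))
print('exp foot',proj(f,[T[0],T[1],zf]),'exp mid',proj(f,[T[0],T[1],zf+.05]))
for n in ['side4','scene4']:
    f=load(n);print(n,'exp foot',proj(f,[T[0],T[1],zf]),proj(f,[T[0],T[1],zf+.05]))
```

```text
cap rect [ 541.8 -173.4] [59.3 59.9] 49.4 ell [ 541.5 -173.6] [58.8 59.4] circ [ 541.5 -173.6] 30.2
block rect [ 589.9 -117. ] [35.5 35.5] 49.4 ell [ 590. -117.] [41.5 42.1] circ [ 590.  -116.9] 25.0
holedark rect [ 588.6 -119.2] [12.5 17.9] 60.1 ell [ 588.9 -118.7] [12.9 17.7] circ [ 590.  -116.9] 9.1
pinhead..foot rect [ 591.5 -114.5] [13.3 14.8] 49.4 ell [ 591.8 -113.7] [14.6 15.8] circ [ 592.7 -113.1] 8.8
handle pts [ 601.4 -157.1   96. ]
handle dir 15.205481 rc ((603.252197265625, -156.62637329101562), (57.17628479003906, 9.45382308959961), 15.347156524658203)
exp foot [[317.  249.5]] exp mid [[317.  273.6]]
side4 exp foot [[332.6 201.4]] [[333.2 182.3]]
scene4 exp foot [[286.4 243.8]] [[284.8 229.1]]
```

View pics/z7.png

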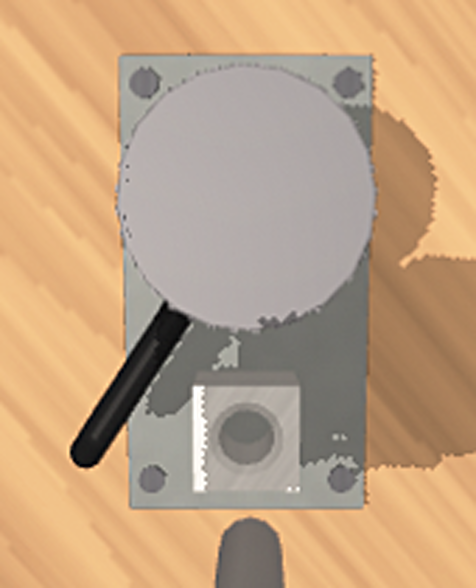

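The wrist view shows the stand clearly: cap centred at about (318,130), hole at (318,215), foot of the pin at about (319,247), handle pointing at 15° world yaw. Next: the pin against the hole, per camera.

Run:
```python
from h import *
np.set_printoptions(precision=2,suppress=True)
T=sensors.observe()['ee_pos'];zf=T[2]-.1165
ur=np.array([-.76,.65]);ra=np.array([.65,.76])
# wrist pin column
f=load('wrist4');P=cloud(f)
for v in range(248,282,4):
    u=np.flatnonzero((P[v,295:345,2]>.15))+295
    z=np.nanmedian(P[v,u,2]);c=(u.min()+u.max())/2
    w=onplane(f,[[c,v]],z)[0];print(v,u.min(),u.max(),z*1000,'jaw off vs TCP',(w[:2]-T[:2])@ur*1000)
hole=onplane(f,[[318,215.5]],.05)[0];print('hole',hole*1000,'jaw off',(hole[:2]-T[:2])@ur*1000,'rad',(hole[:2]-T[:2])@ra*1000)
for n,box in [('side4',(325,145,345,204)),('scene4',(278,212,294,246))]:
    f=load(n);hsv=cv2.cvtColor(f['color'],cv2.COLOR_RGB2HSV);m=(hsv[...,1]<70)&(hsv[...,2]>60)
    for v in range(box[1],box[3],5):
        u=np.flatnonzero(m[v,box[0]:box[2]])+box[0]
        if len(u)<4: continue
        # expected axis column at this row
        zz=np.linspace(zf,T[2],60);e=proj(f,np.c_[np.full(60,T[0]),np.full(60,T[1]),zz])
        i=np.argmin(abs(e[:,1]-v));print(n,v,u.min(),u.max(),'mean',(u.min()+u.max())/2,'exp',e[i,0])
    g=cv2.cvtColor(f['color'],cv2.COLOR_RGB2GRAY)
    uv=proj(f,[[.590,-.1172,.05],[.5905,-.1185,.05]]);print('hole proj',uv)
    u,v=uv[0].astype(int);print(g[v-8:v+9,u-12:u+13])
```

```text
248 311 327 193.2703985586616 jaw off vs TCP 1.212902655974389
252 309 329 202.25328239187584 jaw off vs TCP 1.1681680828817007
256 308 330 210.86402121552484 jaw off vs TCP 1.1253269920007358
260 308 330 220.01392376215182 jaw off vs TCP 1.0799587880273942
264 307 330 226.8104553721955 jaw off vs TCP 0.7824008146462741
268 307 331 233.54814756900305 jaw off vs TCP 1.0125328127876114
272 306 331 240.96544610931429 jaw off vs TCP 0.7288558068067881
276 306 331 247.1197926576831 jaw off vs TCP 0.705519605844146
280 305 332 253.14509689848697 jaw off vs TCP 0.6827347333632223
hole [ 589.43 -116.88   50.  ] jaw off 0.9752994248976443 rad 0.5494904515063093
side4 160 328 331 mean 329.5 exp 333.79798327806736
side4 170 330 335 mean 332.5 exp 333.52399902413
side4 175 330 344 mean 337.0 exp 333.3888242974793
side4 180 330 344 mean 337.0 exp 333.23264583802137
side4 185 330 344 mean 337.0 exp 333.1000812923646
side4 190 330 344 mean 337.0 exp 332.94693578079637
side4 195 330 344 mean 337.0 exp 332.8169590823755
side4 200 330 344 mean 337.0 exp 332.6668174582964
hole proj [[331.08 247.54]
 [3
[... 3143 characters left out ...]
82  87  91  91  92  93  91  88  95 108
  108 101  86  81  81  77  67]
 [127 152 148 128 131 133 123  92  84  86  91  92  91  91  90  91 101 110
  105  92  80  81  81  78  73]
 [ 98 120 138 150 161 168 159 122  93  88  88  90  91  92  96 101 107 107
  100  83  79  80  81  78  81]
 [ 95 103 105 118 139 155 164 158 128 118  96  93  98 102 109 108 106 100
   88  80  80  81  82  79  80]
 [ 97 104 103 101 104 120 142 152 158 155 129 122 107 109 110 108 104  90
   80  80  79  82  83  82  86]
 [ 81 104 104 102 102 103 104 112 133 149 158 154 123 108 109 109  99  83
   80  81  80  81  82  87  94]
 [ 77 104 103 102 101 103 104 105 106 110 131 148 146 130 132 123  90  80
   81  80  79  80  84  93  97]]
```

All three views agree to about 1 mm, so I'll nudge slightly and go down to just above the hole.

jog_arm([
  [0.5, -0.5, -10, 0, 0],
  [0, 0, -18, 0, 0],
  [0, 0, -18, 0, 0],
  [0, 0, -18, 0, 0],
  [0, 0, -18, 0, 0],
  [0, 0, -18, 0, 0],
  [0, 0, -14, 0, 0],
  [0, 0, -8, 0, 0],
  [0, 0, 0, 0, 0],
  [0, 0, 0, 0, 0],
])

```text
clock: 6.4
ee_pos: [0.5906, -0.1192, 0.1755]
orientation: [-3.141, 0.0, 2.432]
wrist_force: [-0.4, -0.1, -0.8]
width: 0.0203
```

Run:
```python
from h import *
for n in ['side','scene']: f=grab(n,n+'5')
s=sensors.observe();print(s['width'],s['ee_pos'],s['orientation'],s['wrist_force'],s['joint_pos'])
a=cv2.imread('pics/side5.png');b=cv2.imread('pics/scene5.png')
a=cv2.resize(a[180:280,290:390],(400,400),interpolation=2);b=cv2.resize(b[210:310,230:330],(400,400),interpolation=2)
cv2.imwrite('pics/z8.png',np.hstack([a,b]))
```

```text
0.020497427545032705 [ 0.5912587  -0.11936163  0.17668945] [3.14030004e+00 1.90495288e-03 2.43214924e+00] [ 0.35458021 -0.05683475 -1.58045284] [ 6.91296679e-02  4.04261424e-01 -1.49669511e-01  4.91654450e-04
 -1.01460152e+00 -7.78830954e-01]
```

View pics/z8.png

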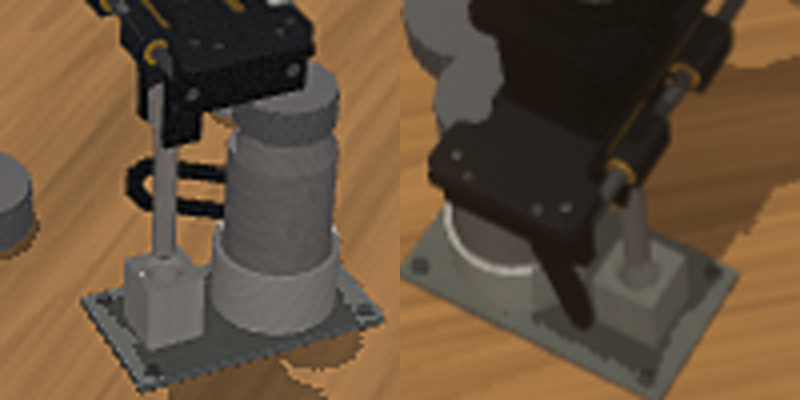

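The pin's foot is right over the hole in both views (left crop about (163,257), right crop about (638,270)). I'll insert it.

jog_arm([
  [0, 0, -4, 0, 0],
  [0, 0, -4, 0, 0],
  [0, 0, -4, 0, 0],
  [0, 0, -4, 0, 0],
  [0, 0, -5, 0, 0],
  [0, 0, -5, 0, 0],
])

```text
clock: 7.0
ee_pos: [0.5904, -0.1195, 0.149]
orientation: [-3.142, -0.0, 2.432]
wrist_force: [-0.5, -1.1, -1.1]
width: 0.0203
```

jog_arm([
  [0, 0, -6, 0, 0],
  [0, 0, -6, 0, 0],
  [0, 0, -6, 0, 0],
  [0, 0, -4, 0, 0],
  [0, 0, 0, 0, 0],
  [0, 0, 0, 0, 0],
])

```text
clock: 7.5
ee_pos: [0.5904, -0.1195, 0.1272]
orientation: [-3.141, -0.0, 2.432]
wrist_force: [0.3, -0.5, -1.5]
width: 0.0207
```

No contact force, and the pin is inside the hole. Release with a limited opening.

jog_arm([
  [0, 0, 0, 0, 45],
  [0, 0, 0, 0, 45],
  [0, 0, 0, 0, 45],
  [0, 0, 0, 0, 45],
  [0, 0, 0, 0, 45],
  [0, 0, 6, 0, 45],
  [0, 0, 12, 0, 45],
  [0, 0, 16, 0, 45],
  [0, 0, 18, 0, 45],
  [0, 0, 18, 0, 45],
])

```text
clock: 8.33
ee_pos: [0.5904, -0.1195, 0.1987]
orientation: [-3.141, 0.0, 2.432]
wrist_force: [-0.4, 0.1, -0.8]
width: 0.039
```

jog_arm([
  [0, 0, 20, 0, 45],
  [0, 0, 20, 0, 45],
  [0, 0, 20, 0, 100],
  [0, 0, 0, 0, 100],
])

```text
clock: 8.67
ee_pos: [0.5926, -0.1199, 0.2632]
orientation: [3.136, 0.008, 2.432]
wrist_force: [1.3, -0.7, 1.5]
width: 0.046
```

Run:
```python
from h import *
np.set_printoptions(precision=4,suppress=True)
for n in ['side','scene','wrist']: f=grab(n,n+'6')
s=sensors.observe();print(s['width'],s['ee_pos'],s['orientation'],s['wrist_force'],s['joint_pos'])
a=cv2.imread('pics/side6.png');b=cv2.imread('pics/scene6.png')
a=cv2.resize(a[180:280,290:390],(400,400),interpolation=2);b=cv2.resize(b[210:310,230:330],(400,400),interpolation=2)
cv2.imwrite('pics/z9.png',np.hstack([a,b]))
```

```text
0.05714487718724624 [ 0.5901 -0.1194  0.2575] [ 3.1413 -0.0004  2.4313] [ 0.1482 -1.5108 -0.9135] [ 0.0688  0.3393 -0.0352 -0.0006 -1.1964 -0.7789]
```

View pics/z9.png

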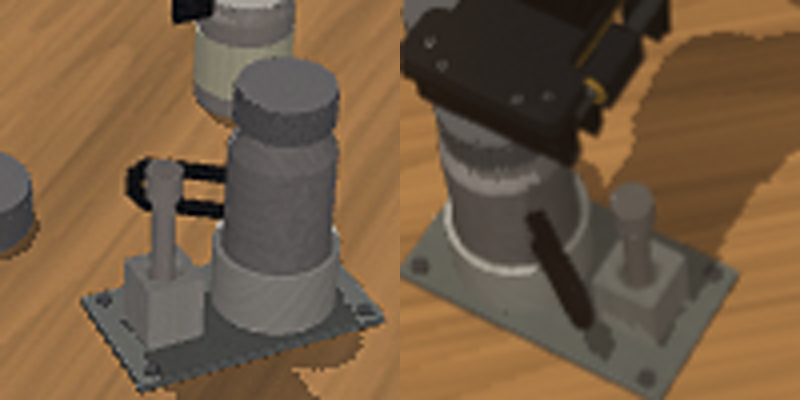

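View pics/wrist6.png

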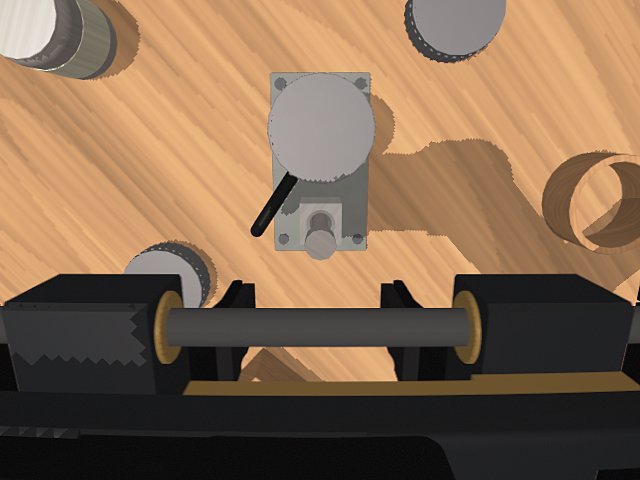

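The pin stands in the hole in both views, its head at about (320,243) in the wrist view. I'll check its height and re-measure the cap and handle.

```bash
cat > m.py <<'E'
from h import *
np.set_printoptions(precision=1,suppress=True)
def caphandle(n,capbox,hbox,zc=.162):
    f=load(n);P=cloud(f);vv,uu=np.mgrid[0:480,0:640];g=cv2.cvtColor(f['color'],cv2.COLOR_RGB2GRAY)
    box=lambda a,b,c,d:(uu>=a)&(uu<c)&(vv>=b)&(vv<d)
    m=box(*capbox)&(np.abs(P[...,2]-zc)<.008)
    if m.sum()>50:
        cs,_=cv2.findContours(m.astype(np.uint8),cv2.RETR_EXTERNAL,cv2.CHAIN_APPROX_NONE);k=max(cs,key=cv2.contourArea)
        w=onplane(f,k.reshape(-1,2)+0.0,zc)[:,:2].astype(np.float32)*1000
        print(n,'cap',cv2.fitEllipse(w)[:2],'z',np.median(P[m][:,2])*1000)
    h=box(*hbox)&(P[...,2]>.085)&(P[...,2]<.106)&(g<60)
    hp=P[h][:,:2]*1000
    if len(hp)>10:
        l=cv2.fitLine(hp.astype(np.float32),cv2.DIST_L2,0,.001,.001).ravel()
        print(n,'handle n',len(hp),'mean',hp.mean(0),'dir',np.degrees(np.arctan2(l[1],l[0])))
    return f,P
E
python3 - <<'E'
from m import *
f,P=caphandle('wrist6',(255,65,380,190),(245,165,298,240))
q=P[235:258,305:337];q=q[q[...,2]>.1];print('pin top',q.mean(0)*1000,np.median(q[:,2]))
f,P=caphandle('side6',(340,190,382,225),(318,215,350,238))
q=P[219:227,325:337];q=q[q[...,2]>.11];print('pin top',q.mean(0)*1000,len(q))
E
```

```text
wrist6 cap ((541.6253051757812, -173.66517639160156), (58.69938278198242, 59.2545166015625)) z 161.78556183968874
wrist6 handle n 908 mean [ 601.4 -157.2] dir 15.296064
pin top [ 591.3 -116.2  121.5] 0.12168294121391138
side6 cap ((540.83056640625, -170.40109252929688), (61.34600067138672, 71.44719696044922)) z 163.56383744952709
side6 handle n 70 mean [ 597.  -154.8] dir 17.85657
pin top [ 592.1 -114.5  122.4] 64
```

jog_arm([
  [-6, -7, 0, 0, 100],
  [-10, -12, 0, 0, 100],
  [-12, -14, 0, 0, 100],
  [-12, -14, 0, 0, 100],
  [-8, -8.5, 0, 0, 100],
  [0, 0, 0, 0, 100],
  [0, 0, 0, 0, 100],
])

```text
clock: 9.4
ee_pos: [0.5416, -0.1761, 0.2577]
orientation: [3.141, 0.0, 2.43]
wrist_force: [-0.2, 0.4, 0.4]
width: 0.087
```

Pin head top reads 121.6 to 122.4 mm, so it is fully seated. Next: is the gripper centred over the cap?

Run:
```python
from m import *
for n in ['side','scene','wrist']: grab(n,n+'7')
for i in range(1):
    s=sensors.observe();print(s['ee_pos']*1000,s['joint_pos'])
a=cv2.imread('pics/side7.png');b=cv2.imread('pics/scene7.png')
a=cv2.resize(a[150:280,280:410],(400,400),interpolation=2);b=cv2.resize(b[180:310,190:320],(400,400),interpolation=2)
cv2.imwrite('pics/z10.png',np.hstack([a,b]))
```

```text
[ 542.7 -174.9  257.5] [-0.   0.3 -0.1 -0.  -1.2 -0.7]
```

View pics/z10.png

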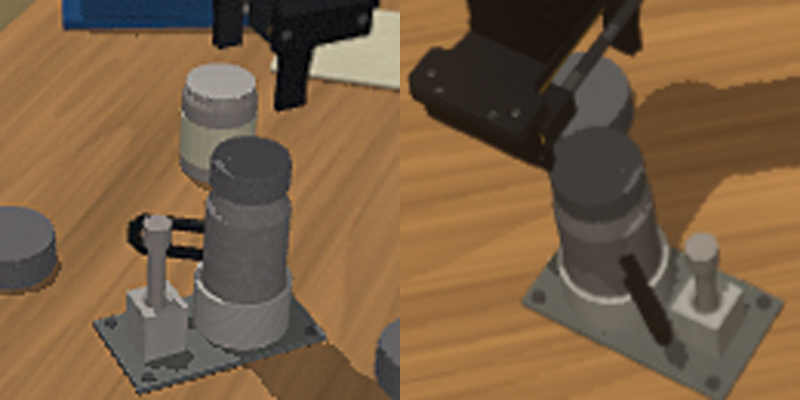

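View pics/wrist7.png

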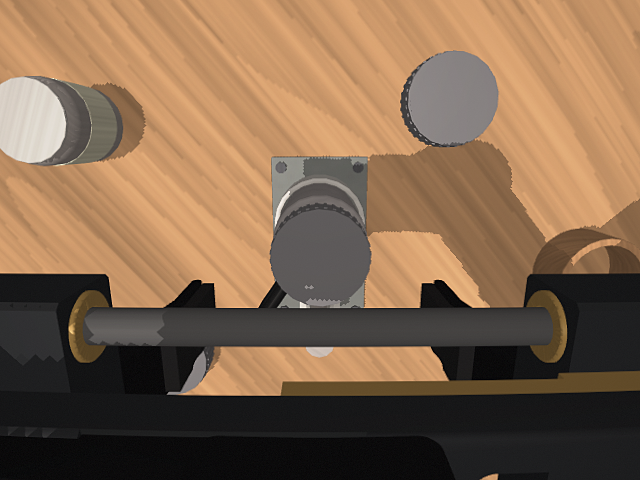

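The cap at about (320,253) sits centred between the fingers in the wrist view. Going down around it.

jog_arm([
  [0, 0, -10, 0, 100],
  [0, 0, -16, 0, 100],
  [0, 0, -16, 0, 100],
  [0, 0, -16, 0, 100],
  [0, 0, -14, 0, 100],
  [0, 0, -12, 0, 100],
  [0, 0, -8, 0, 100],
  [0, 0, -4, 0, 100],
  [0, 0, 0, 0, 100],
  [0, 0, 0, 0, 100],
])

```text
clock: 10.38
ee_pos: [0.5428, -0.1749, 0.1617]
orientation: [-3.142, 0.0, 2.432]
wrist_force: [0.1, -0.4, -0.3]
width: 0.0872
```

Run:
```python
from m import *
for n in ['side','scene']: grab(n,n+'8')
s=sensors.observe();print(s['ee_pos']*1000,s['wrist_force'],s['width'])
a=cv2.imread('pics/side8.png');b=cv2.imread('pics/scene8.png')
a=cv2.resize(a[150:280,280:410],(400,400),interpolation=2);b=cv2.resize(b[180:310,190:320],(400,400),interpolation=2)
cv2.imwrite('pics/z11.png',np.hstack([a,b]))
```

```text
[ 543.1 -175.   162.3] [ 0.4  0.6 -0.4] 0.0867372337748992
```

View pics/z11.png

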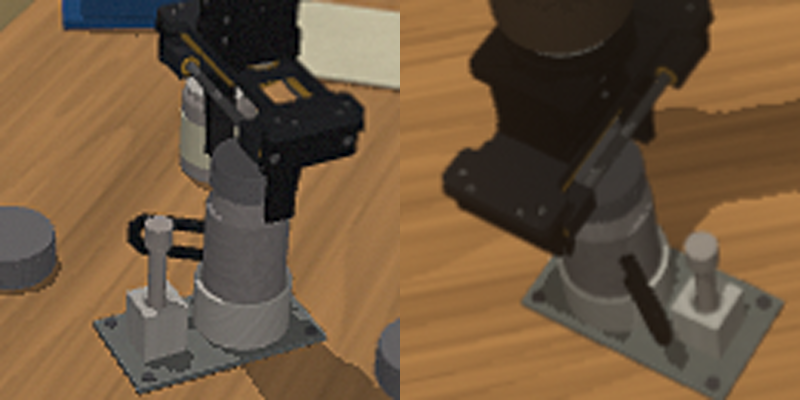

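The fingers straddle the cap and clear the shoulder. I'll close gently first to read the sideways force.

jog_arm([
  [0, 0, 0, 0, 55],
  [0, 0, 0, 0, 55],
  [0, 0, 0, 0, 55],
  [0, 0, 0, 0, 55],
  [0, 0, 0, 0, 55],
  [0, 0, 0, 0, 55],
  [0, 0, 0, 0, 55],
  [0, 0, 0, 0, 55],
], newtons=10)

```text
clock: 11.15
ee_pos: [0.5425, -0.175, 0.1616]
orientation: [3.142, -0.0, 2.432]
wrist_force: [-0.8, -0.0, 0.8]
width: 0.0581
```

Run:
```python
from m import *
s=sensors.observe();print(s['ee_pos']*1000,s['wrist_force'],s['ft_torque'],s['width'])
```

```text
[ 542.5 -175.   161.6] [-0.8 -0.   0.8] [0.1 0.  0. ] 0.05809191292996553
```

jog_arm([
  [0, 0, 0, 0, 30],
  [0, 0, 0, 0, 30],
  [0, 0, 0, 0, 30],
  [0, 0, 0, 0, 30],
  [0, 0, 0, 0, 30],
  [0, 0, 0, 0, 30],
], newtons=50)

```text
clock: 11.65
ee_pos: [0.5425, -0.175, 0.1616]
orientation: [-3.142, 0.0, 2.432]
wrist_force: [-1.2, -0.3, 1.4]
width: 0.0578
```

jog_arm([
  [0, 0, 0, 0.03, 30],
  [0, 0, 0, 0.04, 30],
  [0, 0, 0, 0.05, 30],
  [0, 0, 0, 0.05, 30],
  [0, 0, 0, 0.05, 30],
  [0, 0, 0, 0.04, 30],
  [0, 0, 0, 0.04, 30],
  [0, 0, 0, 0, 30],
  [0, 0, 0, 0, 30],
])

```text
clock: 12.4
ee_pos: [0.5427, -0.1752, 0.1616]
orientation: [-3.141, 0.001, 2.731]
wrist_force: [-0.8, -1.2, 0.9]
width: 0.0583
```

Run:
```python
from m import *
for n in ['side','scene']: grab(n,n+'9')
s=sensors.observe();print(s['ee_pos']*1000,s['wrist_force'],s['ft_torque'],s['width'],s['orientation'])
a=cv2.imread('pics/side9.png');b=cv2.imread('pics/scene9.png')
a=cv2.resize(a[150:280,280:410],(400,400),interpolation=2);b=cv2.resize(b[180:310,190:320],(400,400),interpolation=2)
cv2.imwrite('pics/z12.png',np.hstack([a,b]))
```

```text
[ 542.7 -175.2  161.6] [ 0.1 -1.4  0.7] [-0.4 -0.1  0.1] 0.057946272428782114 [-3.1  0.   2.7]
```

View pics/z12.png

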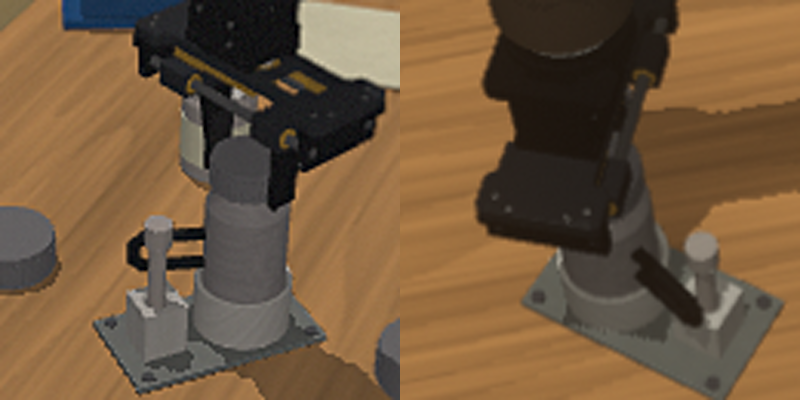

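The handle followed the cap toward the pin. I'll continue until it is braced, watching the moment.

jog_arm([
  [0, 0, 0, 0.03, 30],
  [0, 0, 0, 0.03, 30],
  [0, 0, 0, 0.03, 30],
  [0, 0, 0, 0.03, 30],
  [0, 0, 0, 0, 30],
])

```text
clock: 12.92
ee_pos: [0.5426, -0.1751, 0.1616]
orientation: [3.142, 0.0, 2.851]
wrist_force: [0.5, -0.6, 1.6]
width: 0.0583
```

Run:
```python
from h import *
s=sensors.observe();print(s['ee_pos']*1000,s['wrist_force'].round(2),s['ft_torque'].round(3),s['width'],s['orientation'])
```

```text
[ 542.6325065  -175.05984784  161.64648238] [ 0.47 -0.64  1.59] [-0.302 -0.036 -0.039] 0.0582736159854889 [3.14155526e+00 4.75344571e-04 2.85133513e+00]
```

jog_arm([
  [0, 0, 0, 0.03, 30],
  [0, 0, 0, 0.03, 30],
  [0, 0, 0, 0.03, 30],
  [0, 0, 0, 0, 30],
])

```text
clock: 13.25
ee_pos: [0.5425, -0.175, 0.1616]
orientation: [-3.142, 0.0, 2.941]
wrist_force: [-0.2, -1.2, 1.5]
width: 0.0583
```

Run:
```python
from h import *
s=sensors.observe();print(s['ee_pos']*1000,s['wrist_force'].round(2),s['ft_torque'].round(3),s['width'],s['orientation'])
```

```text
[ 542.53695602 -175.01025179  161.63780316] [-0.2  -1.24  1.51] [-0.279  0.043  0.001] 0.058323614649848685 [-3.14155597e+00  2.28299862e-04  2.94095337e+00]
```

jog_arm([
  [0, 0, 0, 0.03, 30],
  [0, 0, 0, 0.03, 30],
  [0, 0, 0, 0.03, 30],
  [0, 0, 0, 0, 30],
])

```text
clock: 13.58
ee_pos: [0.5426, -0.1751, 0.1616]
orientation: [3.142, 0.0, 3.03]
wrist_force: [0.6, -1.6, 0.7]
width: 0.0577
```

Run:
```python
from h import *
s=sensors.observe();print(s['ee_pos']*1000,s['wrist_force'].round(2),s['ft_torque'].round(3),s['width'],s['orientation'])
for n in ['side','scene']: grab(n,n+'10')
a=cv2.imread('pics/side10.png');b=cv2.imread('pics/scene10.png')
a=cv2.resize(a[150:280,280:410],(400,400),interpolation=2);b=cv2.resize(b[180:310,190:320],(400,400),interpolation=2)
cv2.imwrite('pics/z13.png',np.hstack([a,b]))
```

```text
[ 542.55094952 -175.07913125  161.64241836] [ 0.55 -1.63  0.65] [-0.339  0.025 -0.237] 0.05773354379465578 [3.14152848e+00 3.00054287e-04 3.02977805e+00]
```

View pics/z13.png

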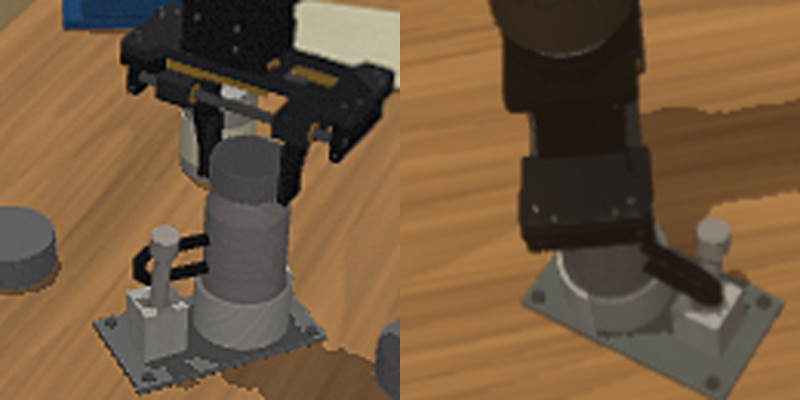

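The moment has reached −0.24 N m and the handle rests against the pin, which leans within the hole's play (left crop, about (165,255)). I'll continue the turn and let the tool rise slightly.

jog_arm([
  [0, 0, 0, 0.03, 30],
  [0, 0, 0, 0.04, 30],
  [0, 0, 0, 0.04, 30],
  [0, 0, 0, 0.04, 30],
  [0, 0, 0.1, 0.05, 30],
  [0, 0, 0.1, 0.05, 30],
  [0, 0, 0.1, 0.05, 30],
  [0, 0, 0.1, 0, 30],
])

```text
clock: 14.35
ee_pos: [0.5425, -0.1748, 0.1618]
orientation: [3.141, 0.0, -2.952]
wrist_force: [0.5, 0.8, 0.3]
width: 0.0585
```

Run:
```python
from m import *
s=sensors.observe();print(s['ee_pos']*1000,s['wrist_force'].round(2),s['ft_torque'].round(3),s['width'],s['orientation'])
for n in ['side','scene','wrist']: grab(n,n+'11')
a=cv2.imread('pics/side11.png');b=cv2.imread('pics/scene11.png')
a=cv2.resize(a[150:280,280:410],(400,400),interpolation=2);b=cv2.resize(b[180:310,190:320],(400,400),interpolation=2)
cv2.imwrite('pics/z14.png',np.hstack([a,b]))
for n,bx in [('side9',(315,215,350,245)),('side10',(315,215,350,245)),('side11',(315,215,350,245)),('scene0',(250,255,285,295)),('scene9',(250,255,300,295)),('scene10',(250,255,300,295)),('scene11',(250,255,300,295))]:
    caphandle(n,(0,0,1,1),bx)
```

```text
[ 542.5 -174.8  161.8] [0.5 0.8 0.3] [-0.1 -0.1 -0.1] 0.05849444217751378 [ 3.1  0.  -3. ]
side9 handle n 66 mean [ 592.5 -141.1] dir 32.820545
side10 handle n 66 mean [ 584.7 -129.4] dir 46.010197
side11 handle n 67 mean [ 584.9 -128.8] dir 45.05227
scene0 handle n 150 mean [ 601.1 -159.2] dir 10.684361
scene9 handle n 178 mean [ 590.4 -146.5] dir 28.634752
scene10 handle n 150 mean [ 586.3 -133.6] dir 46.672737
scene11 handle n 161 mean [ 584.8 -134.4] dir 44.95431
```

View pics/z14.png

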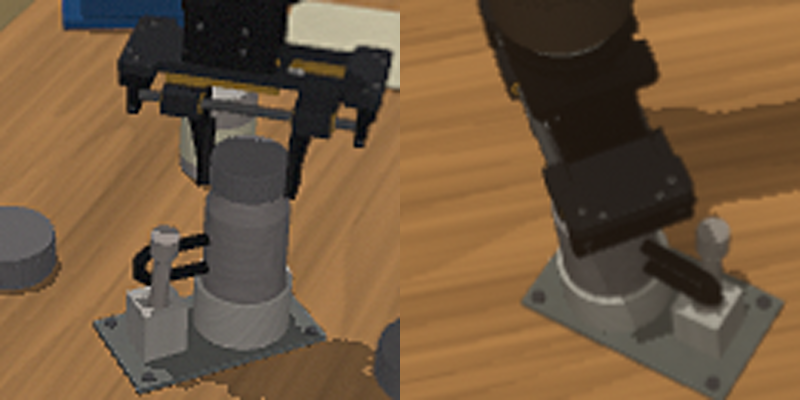

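View pics/wrist11.png

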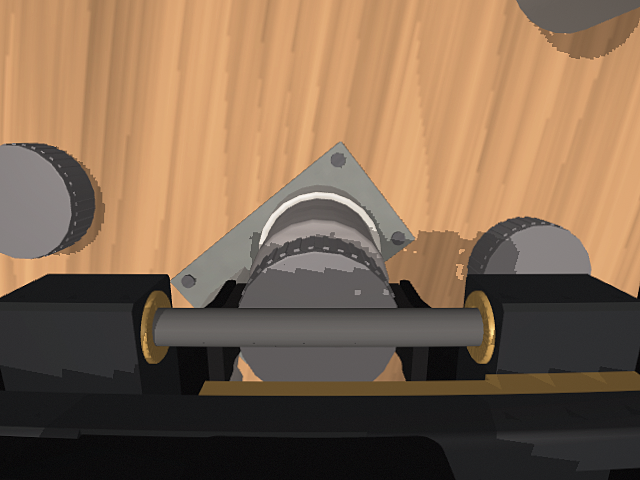

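Handle angle is now about 43°, 0.11 rad short of the hole, and it stays there while the cap turns (moment down to −0.1), so the cap is loosening. Estimated relative angle is 0.70 rad, leaving about 0.9 to go.

jog_arm([
  [0, 0, 0.1, 0.04, 30],
  [0, 0, 0.1, 0.05, 30],
  [0, 0, 0.1, 0.06, 30],
  [0, 0, 0.1, 0.06, 30],
  [0, 0, 0.1, 0.06, 30],
  [0, 0, 0.1, 0.06, 30],
  [0, 0, 0.1, 0.04, 30],
  [0, 0, 0.1, 0.03, 30],
  [0, 0, 0, 0, 30],
])

```text
clock: 15.25
ee_pos: [0.5423, -0.1746, 0.1631]
orientation: [3.141, -0.0, -2.552]
wrist_force: [-1.3, 1.6, 4.3]
width: 0.0581
```

Run:
```python
from h import *
s=sensors.observe();print(s['ee_pos']*1000,s['wrist_force'].round(2),s['ft_torque'].round(3),s['width'],s['orientation'])
```

```text
[ 542.26130113 -174.62850975  163.14508885] [-1.3   1.61  4.31] [ 0.552  0.508 -0.129] 0.05810841026739446 [ 3.14103033e+00 -1.20892399e-05 -2.55217535e+00]
```

jog_arm([
  [0, 0, 0.1, 0.04, 30],
  [0, 0, 0.1, 0.05, 30],
  [0, 0, 0.1, 0.05, 30],
  [0, 0, 0.1, 0.05, 30],
  [0, 0, 0.1, 0.05, 30],
  [0, 0, 0.1, 0.04, 30],
  [0, 0, 0.1, 0.02, 30],
  [0, 0, 0, 0, 30],
])

```text
clock: 15.92
ee_pos: [0.5435, -0.1752, 0.1656]
orientation: [-3.139, 0.001, -2.251]
wrist_force: [-0.8, 1.4, 9.9]
width: 0.0583
```

Run:
```python
from m import *
s=sensors.observe();print(s['ee_pos']*1000,s['wrist_force'].round(2),s['ft_torque'],s['width'],s['orientation'],s['joint_pos'])
for n in ['side','scene','wrist']: grab(n,n+'12')
a=cv2.imread('pics/side12.png');b=cv2.imread('pics/scene12.png')
a=cv2.resize(a[150:280,280:410],(400,400),interpolation=2);b=cv2.resize(b[180:310,190:320],(400,400),interpolation=2)
cv2.imwrite('pics/z15.png',np.hstack([a,b]))
for n,bx in [('side12',(315,215,350,245)),('scene12',(250,255,300,295))]:
    caphandle(n,(0,0,1,1),bx)
```

```text
[ 543.5 -175.2  165.6] [-0.8  1.4  9.9] [0.3 0.6 0.1] 0.05832393070934016 [-3.1  0.  -2.3] [-0.   0.4 -0.2  0.  -1.   0.9]
side12 handle n 66 mean [ 584.3 -130. ] dir 46.2584
scene12 handle n 158 mean [ 584.9 -134.8] dir 44.25637
```

View pics/z15.png

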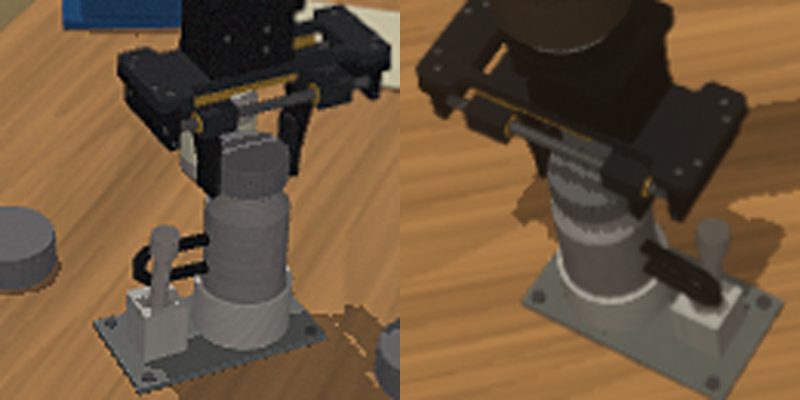

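Upward force is now about 10 N and the torque has vanished, so the seal is pushing and the threads are letting go (estimated relative angle 1.40). A further 0.18 rad puts it mid-window.

jog_arm([
  [0, 0, 0, 0.04, 30],
  [0, 0, 0, 0.05, 30],
  [0, 0, 0, 0.05, 30],
  [0, 0, 0, 0.04, 30],
  [0, 0, 0, 0, 30],
  [0, 0, 0, 0, 30],
])

```text
clock: 16.57
ee_pos: [0.5441, -0.1752, 0.1657]
orientation: [-3.137, 0.001, -2.071]
wrist_force: [-0.2, 1.0, 9.5]
width: 0.0581
```

Run:
```python
from m import *
s=sensors.observe();print(s['ee_pos']*1000,s['wrist_force'].round(2),s['ft_torque'],s['width'],s['orientation'],s['joint_pos'])
for n in ['side','scene']: grab(n,n+'13')
for n,bx in [('side13',(315,215,350,245)),('scene13',(250,255,300,295))]:
    caphandle(n,(0,0,1,1),bx)
```

```text
[ 544.1 -175.2  165.7] [-0.2  1.   9.5] [0.3 0.3 0. ] 0.05812986175359312 [-3.1  0.  -2.1] [-0.   0.4 -0.2  0.  -1.   1.1]
side13 handle n 68 mean [ 584.5 -129.4] dir 45.44357
scene13 handle n 157 mean [ 584.6 -134.7] dir 43.399364
```

The handle is still braced at the pin. I'll lift a little and check that the jar stays.

jog_arm([
  [0, 0, 1, 0, 30],
  [0, 0, 1.5, 0, 30],
  [0, 0, 2, 0, 30],
  [0, 0, 2, 0, 30],
  [0, 0, 2, 0, 30],
  [0, 0, 0, 0, 30],
])

```text
clock: 17.17
ee_pos: [0.5424, -0.175, 0.1719]
orientation: [3.141, -0.0, -2.072]
wrist_force: [0.3, 0.1, -0.3]
width: 0.0583
```

Run:
```python
from m import *
s=sensors.observe();print(s['ee_pos']*1000,s['wrist_force'].round(2),s['ft_torque'],s['width'],s['orientation'])
for n in ['side','scene']: grab(n,n+'14')
a=cv2.imread('pics/side14.png');b=cv2.imread('pics/scene14.png')
a=cv2.resize(a[150:280,280:410],(400,400),interpolation=2);b=cv2.resize(b[180:310,190:320],(400,400),interpolation=2)
cv2.imwrite('pics/z16.png',np.hstack([a,b]))
```

```text
[ 542.4 -175.   171.9] [ 0.3  0.1 -0.3] [-0.1  0.   0. ] 0.05827851856734033 [ 3.1 -0.  -2.1]
```

View pics/z16.png

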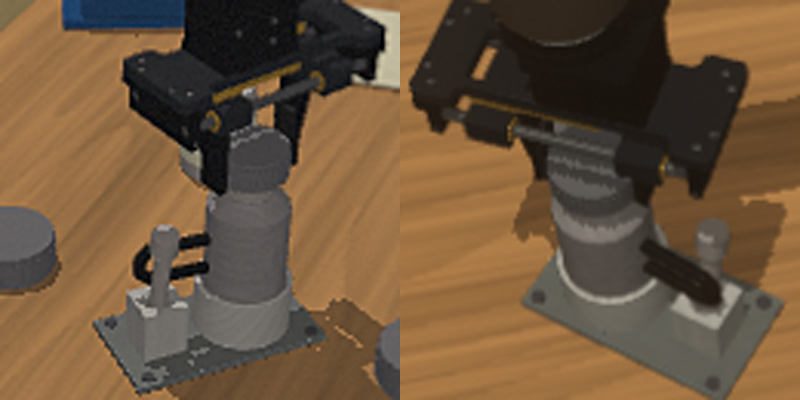

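The force is back to about the cap's weight, and the cap has separated from the shoulder while the jar stayed put. I'll lift the rest.

jog_arm([
  [0, 0, 2, 0, 30],
  [0, 0, 4, 0, 30],
  [0, 0, 5, 0, 30],
  [0, 0, 6, 0, 30],
  [0, 0, 5, 0, 30],
  [0, 0, 4, 0, 30],
  [0, 0, 0, 0, 30],
  [0, 0, 0, 0, 30],
  [0, 0, 0, 0, 30],
])

```text
clock: 18.02
ee_pos: [0.5423, -0.1749, 0.1978]
orientation: [3.141, 0.0, -2.072]
wrist_force: [-0.6, -0.3, -0.9]
width: 0.058
```

Run:
```python
from m import *
s=sensors.observe();print(s['ee_pos']*1000,s['wrist_force'].round(2),s['ft_torque'],s['width'],s['orientation'])
for n in ['side','scene','wrist']: grab(n,n+'15')
a=cv2.imread('pics/side15.png');b=cv2.imread('pics/scene15.png')
a=cv2.resize(a[150:280,280:410],(400,400),interpolation=2);b=cv2.resize(b[180:310,190:320],(400,400),interpolation=2)
cv2.imwrite('pics/z17.png',np.hstack([a,b]))
for n,bx in [('side15',(315,215,350,245)),('scene15',(250,255,300,295))]:
    f,P=caphandle(n,(0,0,1,1),bx)
# cap top pts
f=load('side15');P=cloud(f);q=P[150:240,335:395].reshape(-1,3);q=q[(q[:,2]>.185)&(q[:,2]<.21)&(np.hypot(q[:,0]-.542,q[:,1]+.175)<.033)]
h=np.histogram(q[:,2]*1000,bins=np.arange(184,212,2));print(h[0],h[1])
```

```text
[ 542.3 -174.9  197.8] [-0.6 -0.3 -0.9] [-0.1  0.1  0. ] 0.05801273008553659 [ 3.1  0.  -2.1]
side15 handle n 66 mean [ 582.2 -131.8] dir 45.53133
scene15 handle n 155 mean [ 585.4 -134.1] dir 43.330585
[ 12  15  16  11  16  21  26  92 125  26   4   5   5] [184 186 188 190 192 194 196 198 200 202 204 206 208 210]
```

View pics/z17.png

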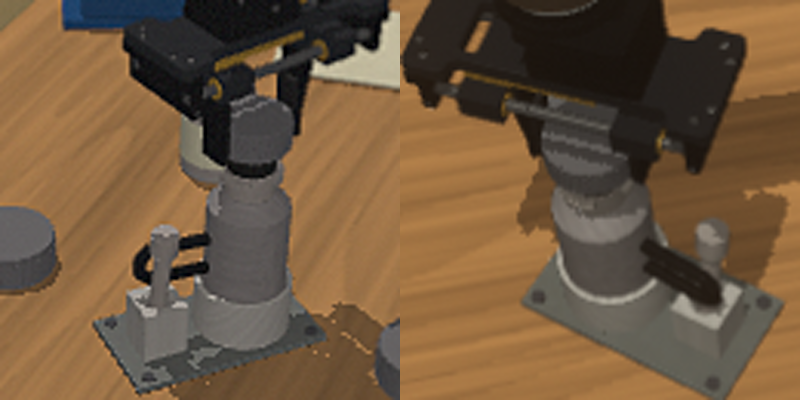

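View pics/wrist15.png

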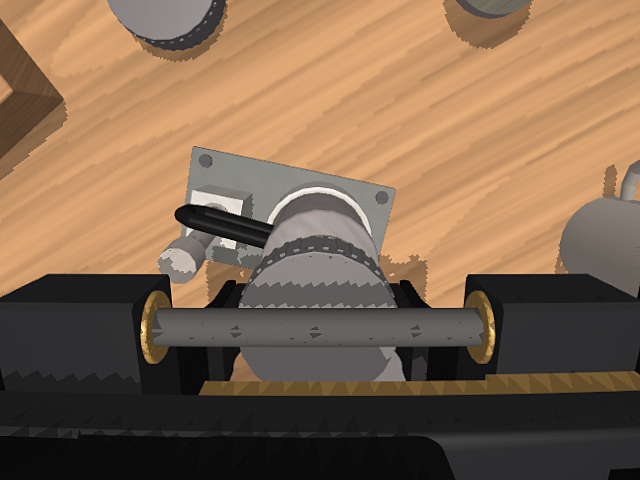

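The cap is held above the open mouth. Last checks: jar and cap centring, pin height, and anything disturbed.

Run:
```python
from m import *
for n,dn in [('side15','side0'),('scene15','scene0')]:
    f=load(n);P=cloud(f);c=np.array([.5423,-.1749])
    vv,uu=np.mgrid[0:480,0:640]
    d=np.hypot(P[...,0]-c[0],P[...,1]-c[1])
    for nm,lo,hi,rm in [('cap',.180,.196,.037),('body',.065,.115,.038),('neck',.136,.152,.026)]:
        q=P[(P[...,2]>lo)&(P[...,2]<hi)&(d<rm)]
        if len(q)<15: print(n,nm,len(q));continue
        A=np.c_[2*q[:,:2],np.ones(len(q))];s=np.linalg.lstsq(A,(q[:,:2]**2).sum(1),rcond=None)[0]
        print(n,nm,len(q),'centre',s[:2]*1000,'r',np.sqrt(s[2]+s[0]**2+s[1]**2)*1000)
    q=P[(P[...,2]>.1)&(P[...,2]<.13)&(np.hypot(P[...,0]-.592,P[...,1]+.113)<.02)]
    print(n,'pin head',len(q),q.mean(0)*1000,'top',np.percentile(q[:,2],95)*1000)
    a=cv2.cvtColor(load(dn)['color'],cv2.COLOR_RGB2GRAY);P0=cloud(load(dn))
    for nm,xy in dict(holder=(.5225,.25)).items():
        q0=P0[(P0[...,2]>.02)&(np.hypot(P0[...,0]-xy[0],P0[...,1]-xy[1])<.09)];q1=P[(P[...,2]>.02)&(np.hypot(P[...,0]-xy[0],P[...,1]-xy[1])<.09)]
        print(nm,q0.mean(0)*1000,q1.mean(0)*1000)
cv2.imwrite('pics/z18.png',np.hstack([cv2.resize(cv2.imread('pics/scene15.png'),(400,300)),cv2.resize(cv2.imread('pics/side15.png'),(400,300))]))
```

```text
side15 cap 139 centre [ 546.6 -177.9] r 33.72171484164692
side15 body 468 centre [ 542.4 -174.5] r 31.7663513010708
side15 neck 98 centre [ 542.3 -173.6] r 19.28132038952646
side15 pin head 85 [ 582.4 -104.9  117.3] top 125.06580541778767
holder [534.4 224.2 334.6] [518.2 258.9  68.7]
scene15 cap 176 centre [ 544.1 -176.1] r 28.617411395290123
scene15 body 391 centre [ 541.5 -176.5] r 32.51247929268344
scene15 neck 86 centre [ 540.7 -178.2] r 21.59850612461701
scene15 pin head 126 [ 585.2 -111.3  116.9] top 124.32584792437618
holder [535.4 232.5 153.4] [527.6 240.5  67.5]
```

View pics/z18.png

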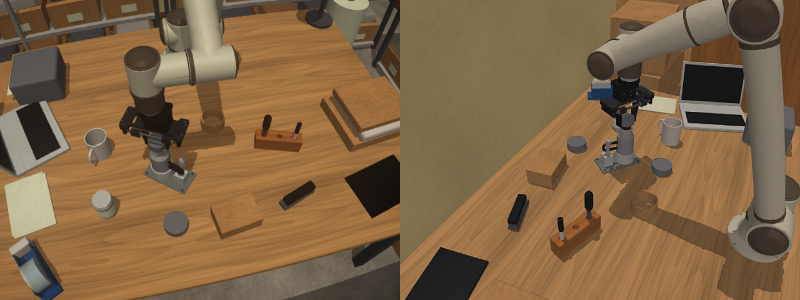

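The jar axis (about (542, −175.5)) matches the cap and tool axis (542.3, −174.9) within 1 mm. The pin leans in its hole against the handle, and the bench is undisturbed. Handing in.

Run:
```python
from h import *
s=sensors.observe();print(s['clock'],s['ee_pos'],s['orientation'],s['width'])
print(r.job_done())
```

```text
18.1667 [ 0.54227021 -0.17496838  0.19759633] [ 3.14087941e+00 -2.93498910e-04 -2.07166994e+00] 0.057995122330297744
the job is handed in; nothing more can be done
None
```

The jar is open and the job is handed in at about 18 s of the 58 s allowed. I pulled the pin from the holder's middle hole, dropped it into the stand and let go. I then turned the cap about 1.78 rad counter-clockwise until the threads let go and lifted it off.

**What the last checks showed:**
- **Pin:** its head top read about 122 mm after release, so it was fully down. It now leans in its hole against the handle, and the last reading of its upper edge was 124–125 mm. I put that down to the lean and the camera offset, but I did not confirm it is still touching the floor.
- **Handle:** it stopped about 0.11 rad short of the hole's direction and stayed braced on the pin while the cap came loose.
- **Threads:** the seal pushed up with about 10 N when they let go. During the lift the wrist force returned to about the cap's weight, and the jar stayed in its nest.
- **Cap:** it is held level, with its lower edge estimated at 174–175 mm, about 20 mm above the mouth. The tool axis is within about 1 mm of the jar's axis.
- **Bench:** the other objects look untouched in the last pictures; I did not measure them one by one.

**What disagreed:**
- **Cap centre from depth:** the final fit was 2–5 mm off the tool axis, probably because finger points got into the fit. I relied on the centred grasp instead.
- **Neck centre:** the two cameras differ by about 5 mm in y.
- **Finger opening:** it reads 2–3 mm below the true sizes.

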